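# Load two specimens and hold the window carriage at its mark

### The arm

A 6-joint arm with a two-finger parallel gripper is mounted at the origin on a cart in front of the work surface, level with it; the furniture and walls round the work are solid. World frame = base frame: x ahead of the robot, y to its left, z up, the work surface at z = 0. Lengths are in m, angles in rad, forces in N, time in s.
With the tool pointing down it reaches from about 0.25 to 0.8 m from the base axis. Payload 3.9 kg.
Tool frame: the origin (TCP) lies midway between the tips of the shut fingers; the grasp point (between the pads) lies 19 mm behind it; x points along the fingers, y is the direction in which the jaws open and shut, and the axes are right-handed (so a half turn about x gives the same grasp; the last joint's range is limited). The gripper opens to 85 mm and grips with 20 to 120 N. Pads are 22 mm wide; open, the fingers measure 114 mm over their backs; the gripper's body (76 mm by 85 mm) begins 54 mm behind the grasp point. The pads swing forward as they close: fully open they stand 13 mm farther back than shut.
Start: joints at [-1.289, 0.26, -0.138, 1.173, 0, 1.571], TCP at [0.146, -0.504, 0.231] pointing down, gripper open.
Joint ranges: [-2.78, 2.78], [-0.83, 1.72], [-1.28, 1.37], [-1.9, 2.12], [-1.57, 1.48], [-3.14, 3.14]. Speed limits (rad/s): [2.57, 2.57, 3.14, 3.14, 3.14, 3.14].

### API

Orientations are given as a 3x3 rotation matrix whose columns are the frame's x, y, z axes.
In Python, from station import * gives the robot as it stands.
- The arm moves only by the tool send_rows, never from a script. Its argument "moves" is a list of rows, each a list of 4 numbers: the shift along the tool's x, y, z in units of 25 mm (1.0 is 25 mm), then the turn about the tool's x in units of 6 degrees (1.0 is 6 degrees). In form: [[x, y, z, yaw], ...]. A call has 1 to 12 rows; each row shifts and turns the commanded pose from where the row before left it, along the tool's axes as they then stand; what a row does not reach is not made up. A row lasts 1/12 s, in which the tool goes at most 41.7 mm and 7.16 degrees, less where a joint would pass 70% of its speed; a pose out of reach is approached as far as the arm can. A call is refused whole if a number of a shift passes 1 or a number of a turn 1, either way. A call with a gripper value outside its range is refused whole. "grip" is the finger opening in mm, from 0 to 85.4, set as the call begins (left out, the last holds). The fingers move at their own pace and stop on an object; "grip_force" is the grip in N (left out, the last holds). Time passes only in rows, so rows that do not move let the fingers close. It gives the time, the measured TCP pose, the force and the opening at its end, in the units of the state.
- state(): the state, without advancing time (a new reading comes with each control period).
- read_camera(name): name is "side" or "top"; returns a dict with "image" (480x640x3 uint8, red, green, blue), "range_z" (480x640 float32, m along the optical axis (not along the pixel's ray), 0 where there is no reading), "vertical_fov" (degrees; the focal length in pixels is half the picture's height over the tangent of half this angle, whatever the lens; pixels are square), "cx", "cy" (the principal point, pixels), "position" and "rotation" of the camera in the world. Camera axes: x right, y up, looking along -z (the intrinsics and any distortion apply to the point x, -y, -z); pixel columns grow to the right and rows downward; lengths in m; the calibration is good to about 2 mm. A picture is of the moment at which its call begins.
- job_done(): hands the job in, once; it reports no verdict.
Trained networks look in a picture, given as the dict that the camera call returned (one of the last four; its "shot" number tells which), for a name from the list of things; names that differ only in an ending like _2 or _b are one class to them, and where a whole thing is asked for, a point or a joint stands for the part that bears it (a point fixed in the world has none). Each returns a list of dicts, best first, with "confidence" (0 to 1); they miss things now and then, are a little off and sometimes report something else, mostly with a low value. They report only what shows in the picture. A call takes as long as a camera call.
- spot_in(label, picture): "point" ([row, column] in pixels, amid what is visible of it).
- trace(label, picture): "pixels" (480x640 bool, what is visible of it) and "point" ([row, column] in pixels, amid what is visible of it).
- spot_point(label, picture): "point" ([row, column] in pixels: a listed point, or the origin of a listed thing).
The state is a dict: "time_s": time; "joints": joint angles; "qd": joint speeds; "joint_torque": joint torques, N m; "position": TCP position; "orientation": TCP orientation; "force": force on the tool from outside, world axes, zero at the start; "ft_torque": the same for the moment, N m; "grip_width": finger opening in m.
Only numpy, scipy, OpenCV 4.12 (cv2) and the standard library are available. Lean on these libraries where they do the work, as an engineer would, in place of code of your own. Each camera call takes 0.05 s, during which the arm holds its last target. There are 200 camera calls.

### The job

Set up the specimens for their record photograph: put the red specimen in the two-dot pocket of the fixture, then the black specimen in the three-dot pocket, each seated flat with its bright face up, leaving the amber one in its pocket. Then pull the fixture's spring-return carriage by its black grip towards the robot until its pointer stands at the red mark on the scale, so the windows lie over the specimens, and keep holding it there: the program finishes with the gripper still holding the grip against the spring. Do not knock the other things on the bench.

Things in the scene. Friction and masses are not known exactly. Their poses are not given: they have to be found in the camera images.
- fixture: Fixture, fixed to the bench: blue plate 160 x 270 x 10 mm, x = -60 to +100 mm of its origin, which lies on the bench under the middle pocket; x points away from the robot (within 0.2 rad), y left, z up. Three round pockets, 34 mm wide, 6 mm deep, 60 mm apart along y, with one, two, three white dots in front, left (+y) to right. Rails at y = +-112 mm, tops 25 mm high. Tall instruments stand to both sides of it
- pocket_1 (a point): centre of the floor of the one-dot pocket (left, y = +60 mm of the fixture); holds the amber specimen
- pocket_2 (a point): centre of the floor of the two-dot pocket (middle), 4 mm above the bench; the plate top is 6 mm higher
- pocket_3 (a point): centre of the floor of the three-dot pocket (right, y = -60 mm)
- mark (a point): red line across the white scale strip, 31 mm above the bench, at x = -36 mm, y = +122 mm of the fixture
- carriage (a joint): travel of the carriage along the fixture's -x (towards the robot), m: 0 at rest (its start), 0.068 with the pointer at the red mark, end stop at 0.085. A spring pulls it back: 3.6 N at rest, 9.7 N at the mark; let go, it flies back. Aluminium frame on the rails, 24 to 34 mm above the bench: side bars, a front crossbar 236 x 14 x 10 mm, a mask behind
- grip (a point): on the carriage's black grip: an upright bar, 14 mm thick (fixture x), 60 mm long (fixture y), standing on the middle of the crossbar, from 34 to 67 mm above the bench. The point lies at its middle, 56 mm high; at rest it is at x = -74 mm, y = 0 of the fixture
- mask (a point): on the carriage: centre of the underside of its grey window mask, 28 mm above the bench; mask 48 mm (x) by 214 mm (y), 3 mm thick, three 34 mm windows 60 mm apart. At rest it covers x = +44 to +92 mm of the fixture, behind the pockets; seated specimens pass under it
- pointer (a point): tip of the carriage's small black pointer over the scale strip; moves with the carriage
- red_specimen: red resin cylinder, 30 mm in diameter, 21 mm high, 31 g, bright face up; origin at the centre of its underside, z up. Starts on the bench, at the left or the right
- black_specimen: black resin cylinder with a bright round face, 30 mm in diameter, 19 mm high, 29 g; origin at the centre of its underside, z up. Starts on the bench, at the other side
- amber_specimen: amber resin cylinder, 30 mm in diameter, 15 mm high; starts and stays in the one-dot pocket; origin at the centre of its underside
- hardness_block: round steel block, 60 mm across, 15 mm high, bystander behind left of the fixture; origin under its centre
- usb_stick: black and white memory stick, 17 x 52 x 8 mm, bystander near the front edge; origin under its centre

How it is judged:
By the outcome, as a careful person would: the job done as asked, in the order asked, and still so for the second after the job is handed in, while the arm keeps its last pose, push and grip.
It also fails if it takes over 69 s, if anything falls off the work surface, if the arm or the gripper's body presses on something with over 40 N, if the wrist force passes 120 N, or if a joint passes its speed limit or range.

## Working session

There is one attempt and no reset: what is moved stays moved. The work goes in short steps, Python scripts to look and compute and a tool call to move; the robot and the scene stay as the last step left them, time stands still between calls to the robot, and variables do not carry over. Pictures are saved under pics/ and viewed, about 8 in all and at most 12, crops included, and the job is handed in when it is done.

Besides the shell and the picture viewer there is one more tool, called after "Call:" in YAML: its name, and indented under it one key for each argument. send_rows: Moves the arm, as the interface text tells. Its arguments: {"type":"object","properties":{"moves":{"type":"array"},"grip":{"type":"number"},"grip_force":{"type":"number"}},"required":["moves"]}

```bash
mkdir -p pics; ls
cat > h.py <<'E'
from station import *
import numpy as np, cv2
def ray(c,p):
    f=240/np.tan(np.radians(c["vertical_fov"])/2)
    d=np.array([(p[1]-c["cx"])/f,-(p[0]-c["cy"])/f,-1.0])
    return np.array(c["position"]),np.array(c["rotation"])@d
def atz(c,p,z):
    o,d=ray(c,p); return o+d*(z-o[2])/d[2]
def atr(c,p):
    o,d=ray(c,p); r,k=int(round(p[0])),int(round(p[1]))
    w=c["range_z"][r-2:r+3,k-2:k+3]; w=w[w>0]
    return o+d*np.median(w) if len(w) else None
def save(c,n): cv2.imwrite("pics/"+n,c["image"][:,:,::-1])
E
python3 - <<'E'
from h import *
np.set_printoptions(precision=4,suppress=True)
s=state();print({k:np.round(v,3).tolist() for k,v in s.items()})
Z={"pocket_1":.004,"pocket_2":.004,"pocket_3":.004,"mark":.031,"grip":.056,"mask":.028,"pointer":.031,"red_specimen":0,"black_specimen":0,"amber_specimen":.004,"hardness_block":0,"usb_stick":0}
for n in("top","side"):
    c=read_camera(n);save(c,n+"1.png");print(n,c["position"],c["vertical_fov"],c["cx"],c["cy"],[k for k in c])
    for l,z in Z.items():
        for r in spot_point(l,c)[:2]: print(l,np.round(r["point"],1),round(r["confidence"],2),atz(c,r["point"],z),atr(c,r["point"]))
E
```

```text
pics
{'time_s': 0.0, 'joints': [-1.289, 0.261, -0.139, 1.173, 0.0, 1.571], 'qd': [0.001, -0.001, -0.0, 0.0, 0.001, 0.0], 'joint_torque': [-0.003, -40.568, 25.392, 0.019, -0.0, -0.0], 'position': [0.146, -0.504, 0.23], 'orientation': [[-0.001, 0.278, -0.961], [0.002, -0.961, -0.278], [-1.0, -0.002, -0.0]], 'force': [1.1, -0.544, -0.648], 'ft_torque': [-0.032, 0.012, -0.018], 'grip_width': 0.085}
top [ 0.416  -0.1306  1.0379] 49.15722424369726 317.57429520150555 237.4346673242196 ['image', 'range_z', 'vertical_fov', 'cx', 'cy', 'position', 'rotation', 'shot']
pocket_1 [212.3 266.3] 0.86 [ 0.6147 -0.0521  0.004 ] [ 0.612  -0.0532  0.0181]
pocket_1 [215.7 326.3] 0.72 [ 0.6077 -0.1721  0.004 ] [ 0.6078 -0.1722  0.0034]
pocket_2 [212.3 266.3] 0.86 [ 0.6147 -0.0521  0.004 ] [ 0.612  -0.0532  0.0181]
pocket_2 [215.7 326.3] 0.72 [ 0.6077 -0.1721  0.004 ] [ 0.6078 -0.1722  0.0034]
pocket_3 [212.3 266.3] 0.86 [ 0.6147 -0.0521  0.004 ] [ 0.612  -0.0532  0.0181]
pocket_3 [215.7 326.3] 0.72 [ 0.6077 -0.1721  0.004 ] [ 0.6078 -0.1722  0.0034]
mark [228.2 229.9] 0.73 [0.5782 0.0159 0.031 ] [0.5786 0
[... 1536 characters left out ...]
 294.3] 0.85 [ 0.5428 -0.1064  0.056 ] [ 0.5359 -0.0958  0.0656]
mask [231.7 233.6] 0.62 [ 0.6837 -0.1063  0.028 ] [ 0.6975 -0.1214  0.0136]
mask [273.5 203.3] 0.39 [0.6504 0.0187 0.028 ] [0.6489 0.0201 0.0298]
pointer [274.6 206.4] 0.95 [0.6413 0.0205 0.031 ] [0.6422 0.0196 0.0299]
red_specimen [341.5 312.8] 0.67 [0.4231 0.0291 0.    ] [0.4168 0.0398 0.0143]
black_specimen [223.9 404.3] 0.57 [ 0.4222 -0.3448  0.    ] [ 0.4143 -0.3189  0.0182]
amber_specimen [269.1 243.4] 0.54 [ 0.6174 -0.0484  0.004 ] [ 0.6062 -0.0358  0.0181]
hardness_block [230.5 234.7] 0.23 [ 0.7112 -0.1401  0.    ] [ 0.6975 -0.1249  0.0143]
usb_stick [271.3 391.7] 0.61 [ 0.3846 -0.1891  0.    ] [ 0.3823 -0.1817  0.0064]
```

View pics/top1.png

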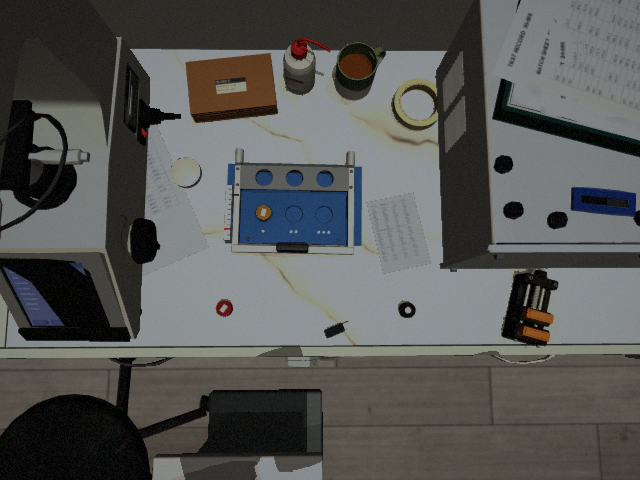

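View pics/side1.png

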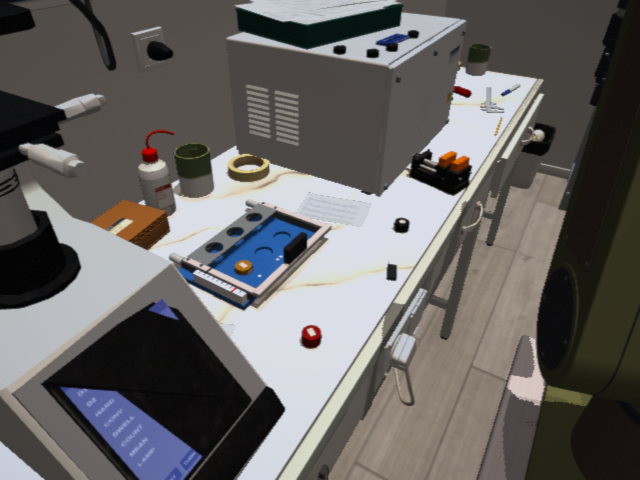

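The top view shows the fixture near (213, 293), with amber in the left pocket, red at (308, 224), black at (310, 406) and the USB stick at (329, 335). Next I'll refine these positions with the depth data.

```bash
cat >> h.py <<'E'
def cloud(c):
    f=240/np.tan(np.radians(c["vertical_fov"])/2)
    v,u=np.mgrid[:480,:640]; z=c["range_z"]
    P=np.stack([(u-c["cx"])/f,-(v-c["cy"])/f,-np.ones_like(z)],-1)*z[...,None]
    P=P@np.array(c["rotation"]).T+np.array(c["position"]); P[z<=0]=np.nan; return P
def box(P,lo,hi):
    Q=P.reshape(-1,3); Q=Q[~np.isnan(Q[:,0])]
    return Q[((Q>lo)&(Q<hi)).all(1)]
def circ(Q):
    (x,y),r=cv2.minEnclosingCircle(Q[:,:2].astype(np.float32)); return np.round([x,y,r,*Q.mean(0),len(Q)],4)
E
python3 - <<'E'
from h import *
np.set_printoptions(precision=4,suppress=True)
for n in("top","side"):
    c=read_camera(n);P=cloud(c);print(n)
    for l,(x,y) in dict(red=(.42,.03),black=(.42,-.325)).items():
        print(l,circ(box(P,[x-.03,y-.03,.014],[x+.03,y+.03,.03])))
    Q=box(P,[.48,-.2,.055],[.6,0,.08]);print("grip",cv2.minAreaRect(Q[:,:2].astype(np.float32)),Q.mean(0),len(Q))
    Q=box(P,[.48,-.26,.029],[.62,.03,.042]);print("bar+rails",cv2.minAreaRect(Q[:,:2].astype(np.float32)),len(Q))
    Q=box(P,[.5,-.3,.004],[.78,.1,.015]);print("plate",cv2.minAreaRect(Q[:,:2].astype(np.float32)),len(Q))
    for l in("red_specimen","black_specimen","amber_specimen"):
        t=trace(l,c)
        if t:
            m=t[0]["pixels"];Q=P[m];Q=Q[~np.isnan(Q[:,0])];zt=np.percentile(Q[:,2],90);Q=Q[Q[:,2]>zt-.004];print(l,t[0]["confidence"],circ(Q))
    # obstacles taller than 0.08
    for x in np.arange(.3,.8,.1):
        Q=box(P,[x,-.6,.08],[x+.1,.35,.9]); 
        L=Q[Q[:,1]>-.1];R=Q[Q[:,1]<-.1]
        print(round(x,1),"L",L[:,1].min() if len(L) else None,L[:,2].max() if len(L) else None,"R",R[:,1].max() if len(R) else None,R[:,2].max() if len(R) else None)
E
```

```text
top
red [  0.425    0.0275   0.0151   0.4252   0.0272   0.0199 196.    ]
black [  0.4203  -0.3272   0.0151   0.4201  -0.3268   0.0179 192.    ]
grip ((0.5365862846374512, -0.10419127345085144), (0.058127403259277344, 0.013263911008834839), 89.25447845458984) [ 0.5363 -0.105   0.0648] 249
bar+rails ((0.575488269329071, -0.0975884199142456), (0.2507610619068146, 0.09235498309135437), 89.12136840820312) 1058
plate ((0.6415385007858276, -0.09914951026439667), (0.399626225233078, 0.2777290642261505), 89.18512725830078) 6972
red_specimen 0.66 [  0.4252   0.0269   0.0146   0.4252   0.0269   0.0207 144.    ]
black_specimen 0.57 [  0.4203  -0.3273   0.0151   0.4198  -0.3273   0.0185 157.    ]
amber_specimen 0.53 [  0.6124  -0.0465   0.0151   0.6129  -0.0467   0.0181 160.    ]
0.3 L 0.17930623917868074 0.11216104049329967 R None None
0.4 L 0.17877270141984272 0.2222854277205648 R -0.3924970677359063 0.29715906098000544
0.5 L 0.13802921783956387 0.5660798259834621 R -0.3901050587076912 0.3184653756410798
0.6 L 0.1316266243297499 0.549840695788921 R -0.3951026229370834 0.37022315716962984
0.7 L 
[... 561 characters left out ...]
.23399703204631805), 89.73218536376953) 3801
red_specimen 0.67 [  0.4271   0.0304   0.0158   0.4262   0.031    0.02   249.    ]
black_specimen 0.61 [  0.4226  -0.323    0.0151   0.4221  -0.3219   0.0179 103.    ]
amber_specimen 0.76 [  0.614   -0.0433   0.0164   0.614   -0.0431   0.018  153.    ]
0.3 L 0.18149235441873135 0.11089719617990129 R None None
0.4 L 0.18115148856740104 0.5020287339087636 R -0.4068047181290043 0.27823464435628
0.5 L 0.14639736990043067 0.48868476261934163 R -0.386202186769648 0.31657750239078686
0.6 L 0.13672997568842915 0.4883042665949656 R -0.3892435903360765 0.36842037194679694
0.7 L 0.18616210906277175 0.29605546823651463 R -0.3872053296718827 0.3684820587536768
```

Call:
send_rows:
  moves:
    - [0,0,0,-1]
    - [0,0,0,-1]
    - [0,0,0,-1]
    - [0,0,0,-1]
    - [0,0,0,-1]
    - [0,0,0,-1]
    - [0,0,0,-1]
    - [0,0,0,-1]
    - [0,0,0,-1]
    - [0,0,0,-1]
    - [0,0,0,-1]
    - [0,0,0,-1]
  grip: 70
  grip_force: 40

```text
time_s: 2.7
position: [0.146, -0.5043, 0.2313]
orientation: [[-0.0, 1.0, -0.027], [0.0, -0.027, -1.0], [-1.0, -0.0, -0.0]]
force: [-0.1, -0.2, 0.7]
grip_width: 0.0696
```

Call:
send_rows:
  moves:
    - [0,0.5,-0.9,-0.2]
    - [0,0.5,-1,0]
    - [0,0.5,-1,0]
    - [0,0.5,-1,0]
    - [0,0.5,-1,0]
    - [0,0.5,-1,0]
    - [0,0.5,-1,0]
    - [0,0.5,-1,0]
    - [0,0.5,-1,0]
    - [0,0.5,-1,0]
    - [0,0.5,-1,0]
    - [0,0.5,-1,0]

```text
time_s: 3.7
position: [0.3002, -0.2076, 0.2315]
orientation: [[0.001, 1.0, -0.012], [-0.0, -0.012, -1.0], [-1.0, 0.001, 0.0]]
force: [0.5, -0.4, -0.5]
grip_width: 0.0698
```

Call:
send_rows:
  moves:
    - [0,0.5,-1,0]
    - [0,0.5,-1,0]
    - [0,0.5,-1,0]
    - [0,0.5,-1,0]
    - [0,0.5,-1,0]
    - [0,0.5,-1,0]
    - [0,0.5,-1,0]
    - [0,0.5,-1,0]
    - [0,0.5,-1,0]
    - [0,0,0,0]
    - [0,0,0,0]

```text
time_s: 4.62
position: [0.4153, 0.0159, 0.2312]
orientation: [[-0.0, 1.0, -0.008], [-0.0, -0.008, -1.0], [-1.0, -0.0, 0.0]]
force: [-0.7, -0.2, 0.5]
grip_width: 0.0698
```

Call:
send_rows:
  moves:
    - [0.6,0.43,-0.52,0]
    - [1,0,0,0]
    - [1,0,0,0]
    - [1,0,0,0]
    - [1,0,0,0]
    - [1,0,0,0]
    - [1,0,0,0]
    - [1,0,0,0]
    - [0.8,0,0,0]
    - [0.55,0,0,0]
    - [0,0,0,0]
    - [0,0,0,0]

```text
time_s: 5.62
position: [0.4247, 0.0269, 0.0073]
orientation: [[-0.002, 1.0, -0.013], [-0.0, -0.013, -1.0], [-1.0, -0.002, 0.0]]
force: [-0.6, -0.2, 0.0]
grip_width: 0.0701
```

Run:
```python
from h import *
np.set_printoptions(precision=4,suppress=True)
s=state();print(s["position"],s["force"])
ims=[]
for n,(r,k) in(("top",(308,224)),("side",(341,313))):
    c=read_camera(n);P=cloud(c)
    for l in("red_specimen",):
        t=trace(l,c)
        if t:
            Q=P[t[0]["pixels"]];print(n,t[0]["point"],t[0]["confidence"],np.nanmean(Q,0))
    ims.append(cv2.resize(c["image"][r-50:r+50,k-50:k+50],(400,400)))
cv2.imwrite("pics/a.png",np.hstack(ims)[:,:,::-1])
```

```text
[0.4247 0.0269 0.0073] [-0.5844 -0.2233  0.0284]
side [334.3, 311.2] 0.63 [0.4244 0.0337 0.0155]
```

View pics/a.png

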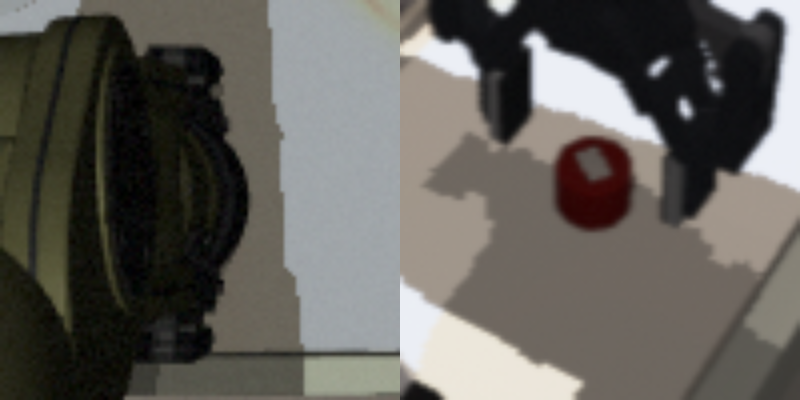

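Call:
send_rows:
  moves:
    - [0,0,0,0]
    - [0,0,0,0]
    - [0,0,0,0]
    - [0,0,0,0]
    - [0,0,0,0]
    - [0,0,0,0]
    - [0,0,0,0]
    - [0,0,0,0]
  grip: 20

```text
time_s: 6.48
position: [0.4261, 0.0279, 0.0082]
orientation: [[0.001, 1.0, -0.011], [-0.0, -0.011, -1.0], [-1.0, 0.001, -0.0]]
force: [-1.3, -0.4, 5.3]
grip_width: 0.0283
```

Call:
send_rows:
  moves:
    - [-0.4,0,0,0]
    - [-0.8,0,0,0]
    - [-1,0,0,0]
    - [-1,0,0,0]
    - [-0.8,0,0,0]
    - [0,0,0,0]

```text
time_s: 6.98
position: [0.4288, 0.028, 0.1112]
orientation: [[0.007, 1.0, -0.011], [0.0, -0.011, -1.0], [-1.0, 0.007, -0.001]]
force: [1.7, -0.5, -0.1]
grip_width: 0.028
```

Call:
send_rows:
  moves:
    - [0,0.5,0.4,0]
    - [0,0.9,0.6,0]
    - [0,1,0.7,0]
    - [0,1,0.7,0]
    - [0,1,0.7,0]
    - [0,1,0.7,0]
    - [0,0.9,0.7,0]
    - [0,0.5,0.4,0]
    - [0,0.4,0.2,0]
    - [0,0,0,0]
    - [0,0,0,0]

```text
time_s: 7.9
position: [0.6038, -0.1017, 0.1064]
orientation: [[-0.002, 1.0, -0.012], [0.001, -0.012, -1.0], [-1.0, -0.002, -0.0]]
force: [-0.7, 0.6, -0.8]
grip_width: 0.0283
```

Run:
```python
from h import *
np.set_printoptions(precision=4,suppress=True)
s=state();print(s["position"],s["force"],s["grip_width"])
for n in("top","side"):
    c=read_camera(n);P=cloud(c);save(c,n+"2.png")
    t=trace("red_specimen",c)
    if t:
        Q=P[t[0]["pixels"]];Q=Q[~np.isnan(Q[:,0])];print(n,t[0]["point"],t[0]["confidence"],np.nanmean(Q,0),np.percentile(Q,[2,98],axis=0))
    for r in spot_point("red_specimen",c)[:1]: print("orig",r["point"],atz(c,r["point"],s["position"][2]-.0075))
    for r in spot_point("pocket_2",c)+spot_point("pocket_3",c)[:0]: print("pk",r["point"],r["confidence"],atz(c,r["point"],.004))
c=read_camera("side");cv2.imwrite("pics/b.png",cv2.resize(c["image"][140:330,160:400],(760,600),interpolation=cv2.INTER_CUBIC)[:,:,::-1])
```

```text
[ 0.6038 -0.1017  0.1064] [-0.6618  0.5831 -0.7652] 0.028298033595838743
pk [215.4, 324.1] 0.73 [ 0.6083 -0.1677  0.004 ]
side [210.9, 257.8] 0.71 [ 0.6033 -0.0924  0.1115] [[ 0.5893 -0.1101  0.0987]
 [ 0.6173 -0.0835  0.121 ]]
orig [213.9, 264.7] [ 0.6031 -0.1038  0.0989]
pk [253.2, 263.5] 0.95 [ 0.6134 -0.1058  0.004 ]
pk [274.3, 243.8] 0.88 [ 0.6079 -0.0373  0.004 ]
pk [234.8, 282.3] 0.75 [ 0.616  -0.1742  0.004 ]
pk [270.8, 242.6] 0.66 [ 0.6157 -0.0439  0.004 ]
```

View pics/b.png

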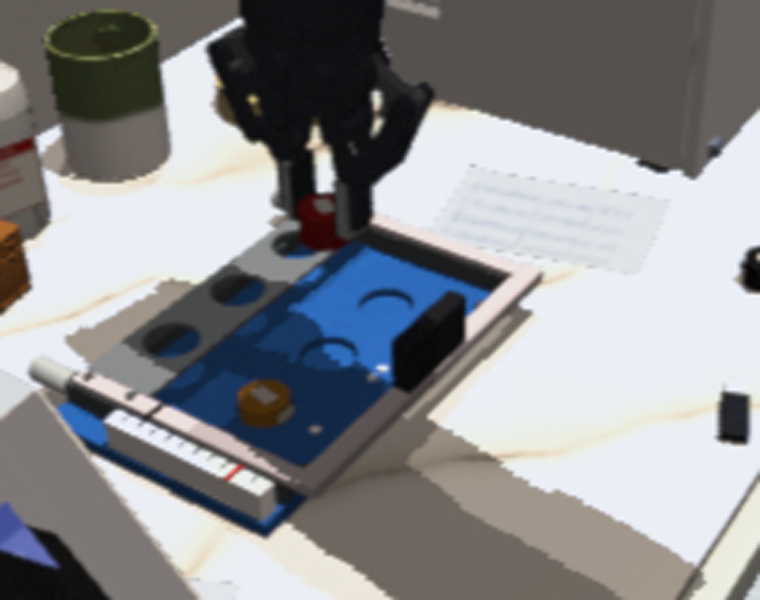

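```bash
cat > ring.py <<'E'
from h import *
def proj(c,X):
    f=240/np.tan(np.radians(c["vertical_fov"])/2)
    q=(X-np.array(c["position"]))@np.array(c["rotation"])
    return np.stack([c["cy"]-f*q[:,1]/-q[:,2],c["cx"]+f*q[:,0]/-q[:,2]],1)
def ringfit(c,img,x0,y0,z,R,rng=.008,sign=None):
    g=cv2.cvtColor(cv2.GaussianBlur(img,(0,0),.7),cv2.COLOR_BGR2GRAY).astype(np.float32)
    a=np.linspace(0,2*np.pi,90,endpoint=False); S=[]
    def samp(x,y,r):
        p=proj(c,np.stack([x+r*np.cos(a),y+r*np.sin(a),np.full(90,z)],1)).astype(np.float32)
        return cv2.remap(g,p[None,:,1],p[None,:,0],cv2.INTER_LINEAR)[0]
    for x in np.arange(x0-rng,x0+rng,.0005):
        for y in np.arange(y0-rng,y0+rng,.0005):
            d=samp(x,y,R+.0015)-samp(x,y,R-.0015); S.append((np.abs(d).mean(),x,y))
    S.sort(reverse=True); return np.round(np.mean(S[:5],0),4)
E
python3 - <<'E'
from ring import *
for n in("top","side"):
    c=read_camera(n);im=cv2.imread(f"pics/{n}1.png")
    for l,x,y,z,R in(("p2",.612,-.1045,.01,.017),("p3",.611,-.1645,.01,.017),("amber",.613,-.0445,.019,.015),("w1",.6796,-.0445,.031,.017),("w2",.6796,-.1045,.031,.017),("w3",.679,-.1645,.031,.017)):
        print(n,l,ringfit(c,im,x,y,z,R))
E
```

```text
top p2 [ 6.9268  0.6088 -0.107 ]
top p3 [ 7.1055  0.6114 -0.1677]
top amber [21.8156  0.6128 -0.0466]
top w1 [27.5367  0.6803 -0.0481]
top w2 [28.7321  0.6791 -0.1085]
top w3 [27.9847  0.6776 -0.1683]
side p2 [10.7918  0.6123 -0.1044]
side p3 [10.666   0.6032 -0.1579]
side amber [23.4215  0.6136 -0.0437]
side w1 [36.8746  0.6816 -0.0455]
side w2 [35.736   0.6802 -0.1052]
side w3 [34.5095  0.679  -0.165 ]
```

Call:
send_rows:
  moves:
    - [0,0.32,0.17,0.1]
    - [0.5,0,0,0]
    - [0.9,0,0,0]
    - [0.9,0,0,0]
    - [0.6,0,0,0]
    - [0.36,0,0,0]
    - [0,0,0,0]
    - [0,0,0,0]
    - [0,0,0,0]

```text
time_s: 9.3
position: [0.6135, -0.1064, 0.0271]
orientation: [[0.002, 1.0, -0.022], [-0.0, -0.022, -1.0], [-1.0, 0.002, 0.0]]
force: [0.3, 0.5, -0.1]
grip_width: 0.0282
```

Run:
```python
from ring import *
s=state();p=s["position"];print(p,s["force"],s["orientation"][:,1] if hasattr(s["orientation"],"shape") else s["orientation"])
c=read_camera("side");save(c,"side3.png");im=cv2.imread("pics/side3.png")
print(ringfit(c,im,p[0],p[1],p[2]-.0075+.021,.015),ringfit(c,im,p[0],p[1],p[2]-.0075,.015))
t=trace("red_specimen",c)
if t:
    m=t[0]["pixels"];Q=cloud(c)[m];Q=Q[~np.isnan(Q[:,0])];print(np.percentile(Q,[2,50,98],axis=0));T=Q[Q[:,2]>np.percentile(Q[:,2],95)-.003];print("top",circ(T))
cv2.imwrite("pics/c.png",cv2.resize(c["image"][205:305,200:325],(750,600),interpolation=cv2.INTER_CUBIC)[:,:,::-1])
```

```text
[ 0.61352411 -0.10641476  0.02713682] [ 0.34891528  0.51182744 -0.05980543] [ 0.99975453 -0.02205738  0.00208412]
[14.2414  0.6056 -0.1112] [ 8.8815  0.6151 -0.1056]
[[ 0.5992706  -0.05638001  0.0072905 ]
 [ 0.61122136 -0.04010218  0.01764153]
 [ 0.62425209 -0.02892679  0.0199936 ]]
top [ 6.145e-01 -4.450e-02  1.570e-02  6.136e-01 -4.340e-02  1.830e-02
  1.330e+02]
```

View pics/c.png

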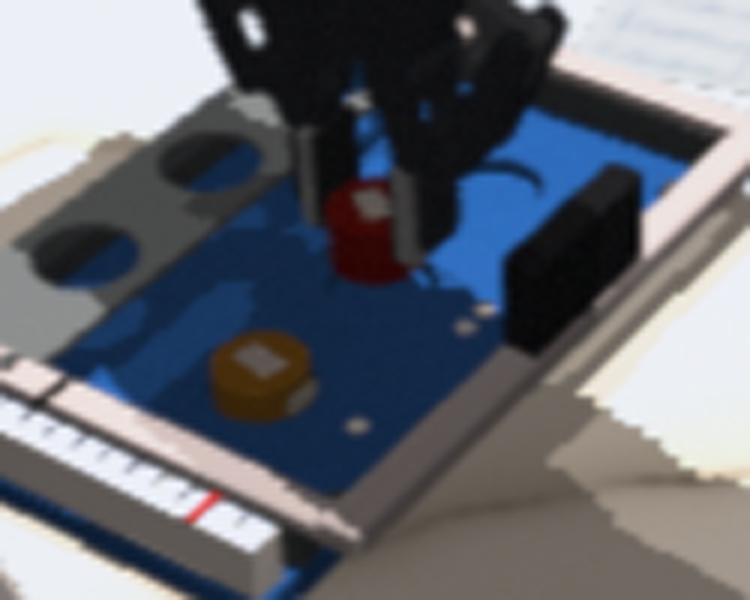

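```bash
cat >> ring.py <<'E'
from scipy.optimize import least_squares
def redfit(c,x0,y0,lo,hi):
    im=c["image"].astype(int);m=(im[...,0]>60)&(im[...,1]<45)&(im[...,2]<45)
    Q=cloud(c)[m];Q=Q[~np.isnan(Q[:,0])];Q=Q[(np.hypot(Q[:,0]-x0,Q[:,1]-y0)<.03)]
    W=Q[(Q[:,2]>lo)&(Q[:,2]<hi)]
    f=least_squares(lambda p:np.hypot(W[:,0]-p[0],W[:,1]-p[1])-.015,[x0,y0],loss="soft_l1",f_scale=.001)
    return len(Q),np.percentile(Q[:,2],[3,97]),len(W),f.x,np.abs(f.fun).mean()
E
python3 - <<'E'
from ring import *
p=state()["position"];print(p)
c=read_camera("side");print(redfit(c,p[0],p[1],p[2]-.006,p[2]+.010))
# same method, before: amber wall for reference
E
```

```text
[ 0.61356653 -0.10636496  0.02742509]
(14, array([0.03732928, 0.0406856 ]), 1, array([ 0.61085399, -0.10484887]), np.float64(8.880279015605064e-09))
```

```bash
sed -i 's/m=(im\[...,0\]>60).*/m=(im[...,0]>35)\&(im[...,0]>2.2*im[...,1])\&(im[...,0]>2.2*im[...,2])/' ring.py
python3 - <<'E'
from ring import *
p=state()["position"]
for i in range(2):
    c=read_camera("side");print(redfit(c,p[0],p[1],p[2]-.006,p[2]+.010))
E
```

```text
(123, array([0.02107215, 0.04042613]), 64, array([ 0.61497792, -0.10427884]), np.float64(0.0008681576250771099))
(124, array([0.02106367, 0.04047763]), 64, array([ 0.61472339, -0.10462613]), np.float64(0.0008745208926504255))
```

Call:
send_rows:
  moves:
    - [0,-0.09,-0.01,0]
    - [0,0,0,0]
    - [0.15,0,0,0]
    - [0.15,0,0,0]
    - [0.12,0,0,0]
    - [0.1,0,0,0]
    - [0,0,0,0]
    - [0,0,0,0]

```text
time_s: 10.22
position: [0.6101, -0.1058, 0.0128]
orientation: [[-0.0, 1.0, -0.022], [0.0, -0.022, -1.0], [-1.0, -0.0, -0.0]]
force: [1.5, -0.5, -0.6]
grip_width: 0.0284
```

Run:
```python
from ring import *
s=state();p=s["position"];print(p,s["force"])
c=read_camera("side");print(redfit(c,p[0],p[1],p[2]-.003,p[2]+.010))
```

```text
[ 0.61009877 -0.10577526  0.01276572] [ 1.47589813 -0.51178356 -0.62602295]
(110, array([0.0102084 , 0.02635874]), 49, array([ 0.61112676, -0.10414529]), np.float64(0.0008345667848992026))
```

Call:
send_rows:
  moves:
    - [0.04,0,0,0]
    - [0,0,0,0]
    - [0,0,0,0]

```text
time_s: 10.52
position: [0.6101, -0.1058, 0.0123]
orientation: [[0.0, 1.0, -0.022], [-0.0, -0.022, -1.0], [-1.0, 0.0, 0.0]]
force: [-0.1, 0.2, 1.6]
grip_width: 0.0281
```

Call:
send_rows:
  moves:
    - [0,0,0,0]
    - [0,0,0,0]
    - [0,0,0,0]
    - [0,0,0,0]
  grip: 46

```text
time_s: 10.85
position: [0.6098, -0.1058, 0.0119]
orientation: [[-0.0, 1.0, -0.022], [0.0, -0.022, -1.0], [-1.0, -0.0, -0.0]]
force: [0.9, -0.1, 0.3]
grip_width: 0.046
```

Call:
send_rows:
  moves:
    - [-0.3,0,0,0]
    - [-0.6,0,0,0]
    - [-1,0,0,0]
    - [-1,0,0,0]
    - [-1,0,0,0]
    - [-1,0,0,0]
    - [-0.5,0,0,0]
    - [0,0,0,0]

```text
time_s: 11.52
position: [0.6126, -0.1063, 0.1515]
orientation: [[0.007, 1.0, -0.022], [-0.001, -0.022, -1.0], [-1.0, 0.007, 0.001]]
force: [-0.5, -0.4, -0.2]
grip_width: 0.0455
```

Run:
```python
from ring import *
c=read_camera("side");print(redfit(c,.612,-.105,.011,.022))
P=cloud(c);im=c["image"].astype(int);
save(c,"side4.png");print(ringfit(c,cv2.imread("pics/side4.png"),.612,-.104,.025,.015))
```

```text
(147, array([0.01041685, 0.02582278]), 64, array([ 0.61175336, -0.10413457]), np.float64(0.0008036253283740893))
[15.1429  0.6043 -0.0969]
```

Call:
send_rows:
  moves:
    - [0,-0.4,0.5,0]
    - [0,-0.8,0.9,0]
    - [0,-0.8,1,0]
    - [0,-0.8,1,0]
    - [0,-0.8,1,0]
    - [0,-0.8,1,0]
    - [0,-0.8,1,0]
    - [0,-0.8,1,0]
    - [0,-0.8,0.9,0]
    - [0,-0.65,0.63,0]
    - [0,0,0,0]
    - [0,0,0,0]
  grip: 70

```text
time_s: 12.57
position: [0.4164, -0.325, 0.1455]
orientation: [[-0.003, 1.0, -0.025], [0.002, -0.025, -1.0], [-1.0, -0.003, -0.002]]
force: [0.6, 0.2, 0.4]
grip_width: 0.0698
```

Run:
```python
from h import *
s=state();print(s["position"],s["force"],s["joints"])
c=read_camera("side");save(c,"side5.png")
t=trace("black_specimen",c);P=cloud(c)
for q in t[:2]:
    Q=P[q["pixels"]];Q=Q[~np.isnan(Q[:,0])];print(q["confidence"],q["point"],circ(Q[Q[:,2]>.013]))
cv2.imwrite("pics/d.png",cv2.resize(c["image"][60:300,280:600],(800,600))[:,:,::-1])
```

```text
[ 0.4164259  -0.3250371   0.14554872] [0.61188412 0.18738037 0.42572677] [-6.62803737e-01  3.19393363e-01 -2.86301694e-01  9.68568666e-01
  6.88411820e-05  9.32960106e-01]
0.66 [222.3, 403.7] [ 4.219e-01 -3.229e-01  1.510e-02  4.215e-01 -3.204e-01  1.740e-02
  1.030e+02]
```

View pics/d.png

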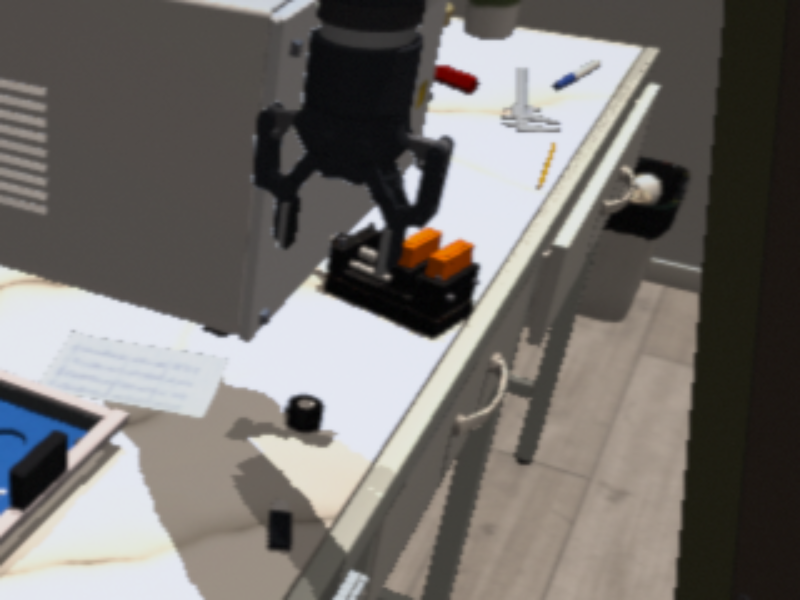

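Call:
send_rows:
  moves:
    - [0.52,0.18,0,0]
    - [1,0,0,0]
    - [1,0,0,0]
    - [1,0,0,0]
    - [1,0,0,0]
    - [0.7,0,0,0]
    - [0.3,0,0,0]
    - [0,0,0,0]
    - [0,0,0,0]

```text
time_s: 13.42
position: [0.4239, -0.3245, 0.0091]
orientation: [[-0.0, 1.0, -0.021], [0.0, -0.021, -1.0], [-1.0, -0.0, -0.0]]
force: [-0.3, -1.5, 0.5]
grip_width: 0.0702
```

Run:
```python
from h import *
s=state();print(s["position"],s["force"])
c=read_camera("side")
t=trace("black_specimen",c);P=cloud(c)
for q in t[:1]:
    Q=P[q["pixels"]];Q=Q[~np.isnan(Q[:,0])];print(q["confidence"],q["point"],circ(Q[(Q[:,2]>.013)&(Q[:,2]<.022)]))
cv2.imwrite("pics/e.png",cv2.resize(c["image"][175:275,345:470],(750,600))[:,:,::-1])
```

```text
[ 0.42390907 -0.32447426  0.00907588] [-0.3093903  -1.45269007  0.49916063]
0.59 [222.3, 401.3] [ 4.235e-01 -3.238e-01  1.560e-02  4.219e-01 -3.217e-01  1.760e-02
  1.120e+02]
```

View pics/e.png

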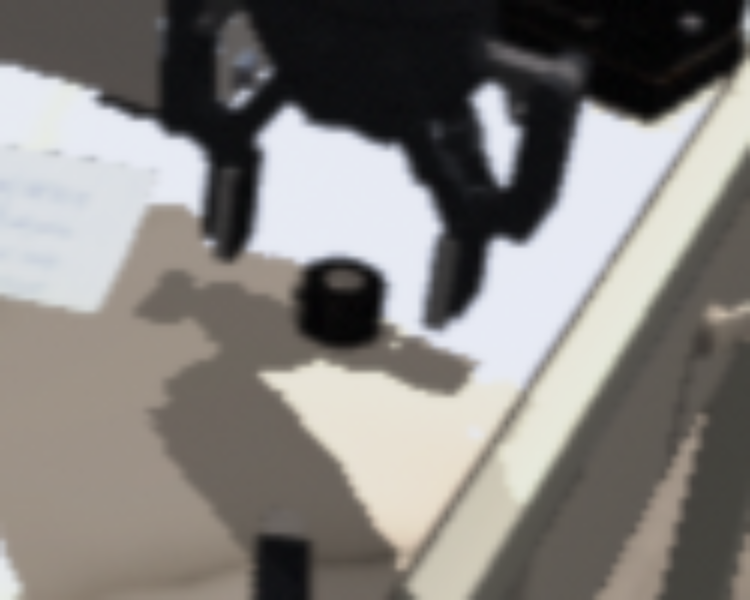

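Call:
send_rows:
  moves:
    - [0.04,0,0,0]
    - [0,0,0,0]
    - [0,0,0,0]
    - [0,0,0,0]
    - [0,0,0,0]
    - [0,0,0,0]
    - [0,0,0,0]
    - [0,0,0,0]
    - [0,0,0,0]
  grip: 20

```text
time_s: 14.27
position: [0.4238, -0.3254, 0.009]
orientation: [[0.001, 1.0, -0.022], [-0.001, -0.022, -1.0], [-1.0, 0.001, 0.001]]
force: [-0.9, 0.4, 5.4]
grip_width: 0.028
```

Call:
send_rows:
  moves:
    - [-0.4,0,0,0]
    - [-0.8,0,0,0]
    - [-1,0,0,0]
    - [-1,0,0,0]
    - [-0.8,0,0,0]
    - [0,0,0,0]
    - [0,0,0,0]

```text
time_s: 14.85
position: [0.4244, -0.3258, 0.1097]
orientation: [[0.003, 1.0, -0.022], [-0.002, -0.022, -1.0], [-1.0, 0.003, 0.002]]
force: [-0.8, 0.0, -1.1]
grip_width: 0.0278
```

Call:
send_rows:
  moves:
    - [0,0.5,-0.5,0]
    - [0,0.9,-0.8,0]
    - [0,1,-0.9,0]
    - [0,1,-0.9,0]
    - [0,1,-0.9,0]
    - [0,1,-0.9,0]
    - [0,0.9,-0.8,0]
    - [0,0.6,-0.5,0]
    - [0,0.33,-0.37,0]
    - [0,0,0,0]
    - [0,0,0,0]

```text
time_s: 15.77
position: [0.6066, -0.1646, 0.1069]
orientation: [[-0.003, 1.0, -0.021], [0.0, -0.021, -1.0], [-1.0, -0.003, 0.0]]
force: [-0.7, -0.2, 0.2]
grip_width: 0.028
```

Call:
send_rows:
  moves:
    - [0.4,0,0,0]
    - [0.8,0,0,0]
    - [0.9,0,0,0]
    - [0.7,0,0,0]
    - [0.4,0,0,0]
    - [0,0,0,0]
    - [0,0,0,0]
    - [0,0,0,0]

```text
time_s: 16.43
position: [0.6082, -0.1655, 0.029]
orientation: [[0.001, 1.0, -0.023], [-0.0, -0.023, -1.0], [-1.0, 0.001, 0.0]]
force: [0.0, -0.4, -0.7]
grip_width: 0.0279
```

```bash
cat >> ring.py <<'E'
def cylfit(c,Q,x0,y0,lo,hi):
    Q=Q[~np.isnan(Q[:,0])];Q=Q[(np.hypot(Q[:,0]-x0,Q[:,1]-y0)<.03)]
    W=Q[(Q[:,2]>lo)&(Q[:,2]<hi)]
    f=least_squares(lambda p:np.hypot(W[:,0]-p[0],W[:,1]-p[1])-.015,[x0,y0],loss="soft_l1",f_scale=.001)
    return len(Q),np.percentile(Q[:,2],[3,97]),len(W),f.x,np.abs(f.fun).mean()
E
python3 - <<'E'
from ring import *
s=state();p=s["position"];print(p,s["force"])
c=read_camera("side");P=cloud(c)
for q in trace("black_specimen",c)[:2]:
    print(q["confidence"],q["point"],q["pixels"].sum())
    try: print(cylfit(c,P[q["pixels"]],p[0],p[1],p[2]-.006,p[2]+.008))
    except Exception as e: print(e)
cv2.imwrite("pics/f.png",cv2.resize(c["image"][190:290,200:325],(750,600),interpolation=cv2.INTER_CUBIC)[:,:,::-1])
E
```

```text
[ 0.60817991 -0.16545529  0.02898635] [ 0.04389908 -0.38073331 -0.65366982]
0.7 [225.6, 282.5] 132
(131, array([0.02460223, 0.04024621]), 51, array([ 0.60953255, -0.16542386]), np.float64(0.0010248082878359555))
```

View pics/f.png

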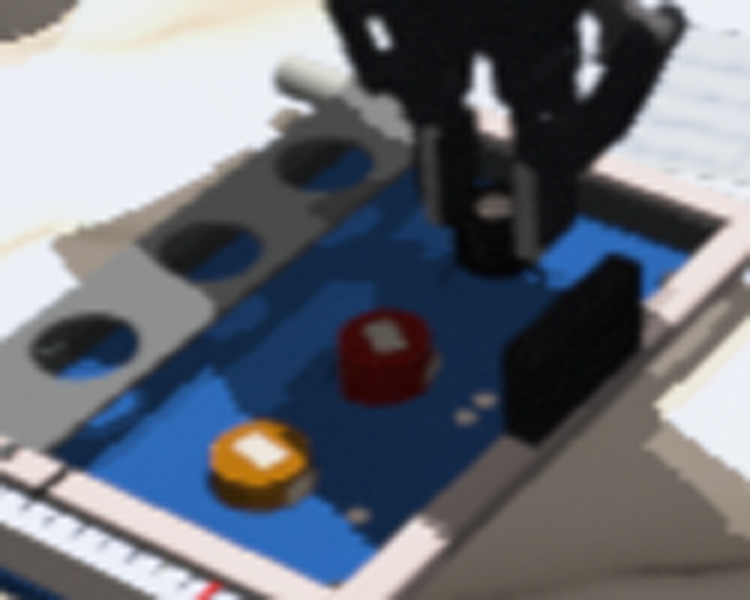

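Call:
send_rows:
  moves:
    - [0,0.04,-0.05,0]
    - [0,0,0,0]
    - [0.15,0,0,0]
    - [0.15,0,0,0]
    - [0.15,0,0,0]
    - [0.13,0,0,0]
    - [0,0,0,0]
    - [0,0,0,0]

```text
time_s: 17.2
position: [0.609, -0.1636, 0.0132]
orientation: [[0.0, 1.0, -0.022], [-0.0, -0.022, -1.0], [-1.0, 0.0, 0.0]]
force: [0.7, -0.3, -1.3]
grip_width: 0.0276
```

Run:
```python
from ring import *
s=state();p=s["position"];print(p,s["force"])
c=read_camera("side");P=cloud(c)
for q in trace("black_specimen",c)[:1]:
    print(q["confidence"],q["point"],q["pixels"].sum())
    print(cylfit(c,P[q["pixels"]],p[0],p[1],p[2]-.002,p[2]+.008))
```

```text
[ 0.60898694 -0.1635871   0.01317819] [ 0.73593121 -0.34999967 -1.31386116]
0.61 [231.5, 281.2] 122
(121, array([0.01044487, 0.02358189]), 50, array([ 0.60895425, -0.16362389]), np.float64(0.0014531308238894636))
```

Call:
send_rows:
  moves:
    - [0.02,0,0,0]
    - [0,0,0,0]

```text
time_s: 17.47
position: [0.609, -0.1636, 0.0131]
orientation: [[0.0, 1.0, -0.022], [-0.0, -0.022, -1.0], [-1.0, 0.0, 0.0]]
force: [1.3, 0.2, 0.3]
grip_width: 0.0281
```

Call:
send_rows:
  moves:
    - [0,0,0,0]
    - [0,0,0,0]
    - [0,0,0,0]
    - [0,0,0,0]
  grip: 46

```text
time_s: 17.8
position: [0.6084, -0.1634, 0.0129]
orientation: [[-0.001, 1.0, -0.022], [0.0, -0.022, -1.0], [-1.0, -0.001, -0.0]]
force: [-0.3, 0.8, 0.8]
grip_width: 0.0465
```

Call:
send_rows:
  moves:
    - [-0.3,0,0,0]
    - [-0.6,0,0,0]
    - [-1,0,0,0]
    - [-1,0,0,0]
    - [-1,0,0,0]
    - [-1,0,0,0]
    - [-0.5,0,0,0]
    - [0,0,0,0]
    - [0,0,0,0]

```text
time_s: 18.55
position: [0.6093, -0.1637, 0.1491]
orientation: [[0.002, 1.0, -0.022], [-0.001, -0.022, -1.0], [-1.0, 0.002, 0.0]]
force: [-0.4, 0.2, -0.9]
grip_width: 0.0462
```

Run:
```python
from ring import *
s=state();print(s["position"])
for n in("side","top"):
    c=read_camera(n);P=cloud(c)
    for l,x,y in(("red_specimen",.6118,-.1041),("black_specimen",.6105,-.164),("amber_specimen",.613,-.044)):
        for q in trace(l,c)[:1]:
            try: print(n,l,q["confidence"],cylfit(c,P[q["pixels"]],x,y,.011,.020))
            except Exception as e: print(n,l,e)
    Q=box(P,[.48,-.2,.055],[.6,0,.075]);print("grip",cv2.minAreaRect(Q[:,:2].astype(np.float32)))
    if n=="side": cv2.imwrite("pics/g.png",cv2.resize(c["image"][190:310,190:340],(750,600),interpolation=cv2.INTER_CUBIC)[:,:,::-1])
```

```text
[ 0.60930587 -0.16365775  0.14908815]
side red_specimen 0.54 (211, array([0.00963678, 0.02535913]), 61, array([ 0.61130277, -0.10451826]), np.float64(0.0006773285726621137))
side black_specimen 0.62 (186, array([0.00908791, 0.02383072]), 55, array([ 0.61101196, -0.16351846]), np.float64(0.0010755510520320515))
side amber_specimen 0.68 (236, array([0.00544611, 0.01998116]), 179, array([ 0.61504801, -0.04449619]), np.float64(0.0038836582534878717))
grip ((0.5385519862174988, -0.10182483494281769), (0.06086302921175957, 0.014392497949302197), 89.09870147705078)
top red_specimen index -1 is out of bounds for axis 0 with size 0
top black_specimen index -1 is out of bounds for axis 0 with size 0
grip ((0.0, 0.0), (0.0, 0.0), 0.0)
```

View pics/g.png

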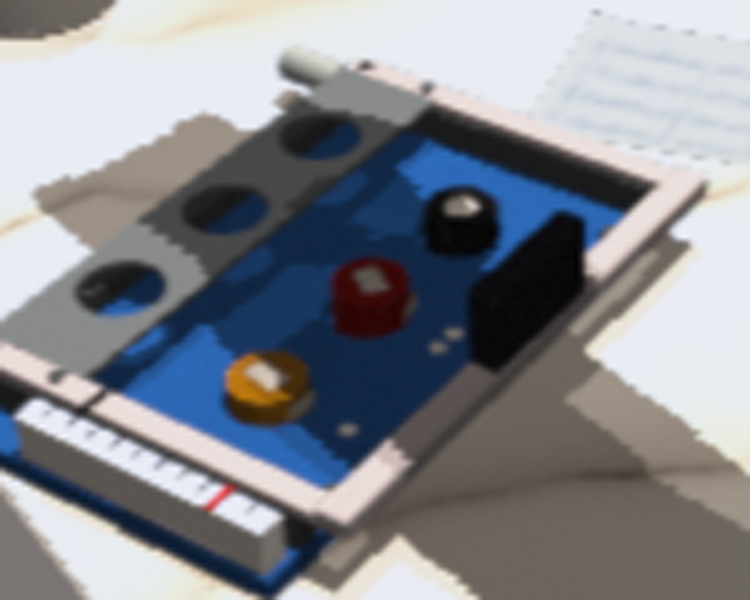

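Call:
send_rows:
  moves:
    - [0,-0.5,-0.4,0]
    - [0,-1,-0.7,0]
    - [0,-1,-0.7,0]
    - [0,-0.48,-0.52,0]
    - [0,0,0,0]
    - [0.5,0,0,0]
    - [0.8,0,0,0]
    - [0.8,0,0,0]
    - [0.4,0,0,0]
    - [0,0,0,0]
    - [0,0,0,0]

```text
time_s: 19.87
position: [0.5356, -0.1042, 0.0852]
orientation: [[-0.001, 1.0, -0.022], [0.0, -0.022, -1.0], [-1.0, -0.001, -0.0]]
force: [-0.5, -0.8, 0.3]
grip_width: 0.046
```

Run:
```python
from h import *
s=state();print(s["position"],s["force"])
c=read_camera("side")
cv2.imwrite("pics/i.png",cv2.resize(c["image"][190:310,220:370],(750,600),interpolation=cv2.INTER_CUBIC)[:,:,::-1])
```

```text
[ 0.53560762 -0.1041616   0.08520312] [-0.51680275 -0.8053055   0.32061048]
```

View pics/i.png

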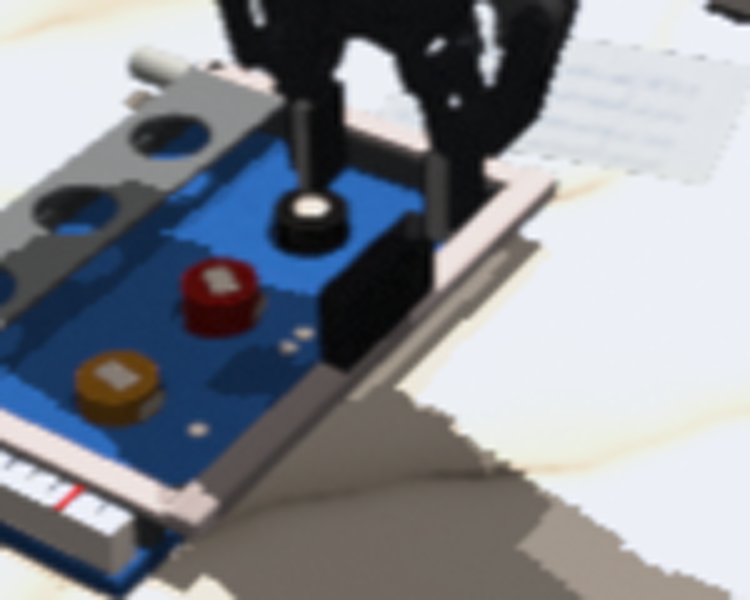

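Call:
send_rows:
  moves:
    - [0.4,0,0,0]
    - [0.6,0,0,0]
    - [0.5,0,0,0]
    - [0.3,0,0,0]
    - [0,0,0,0]
    - [0,0,0,0]

```text
time_s: 20.42
position: [0.5356, -0.104, 0.0406]
orientation: [[-0.0, 1.0, -0.022], [0.0, -0.022, -1.0], [-1.0, -0.0, -0.0]]
force: [0.5, -0.0, 0.3]
grip_width: 0.046
```

Call:
send_rows:
  moves:
    - [0,0,0,0]
    - [0,0,0,0]
    - [0,0,0,0]
    - [0,0,0,0]
    - [0,0,0,0]
    - [0,0,0,0]
    - [0,0,0,0]
    - [0,0,0,0]
  grip: 4
  grip_force: 80

```text
time_s: 21.08
position: [0.5374, -0.1041, 0.0417]
orientation: [[0.004, 1.0, -0.022], [-0.0, -0.022, -1.0], [-1.0, 0.004, 0.0]]
force: [4.0, 1.1, 5.6]
grip_width: 0.0124
```

```bash
cat > ptr.py <<'E'
from ring import *
s=state();print(s["position"],s["force"],s["grip_width"])
for n in("side","top"):
    c=read_camera(n)
    for l in("pointer","mark","mask"):
        for r in spot_point(l,c)[:2]: print(n,l,np.round(r["point"],1),round(r["confidence"],2),np.round(atz(c,r["point"],.028 if l=="mask" else .031),4))
E
python3 ptr.py
```

```text
[ 0.53744858 -0.10411208  0.04167828] [4.03559571 1.08977628 5.62519187] 0.012389556797626065
side pointer [272.3 205.2] 0.6 [0.6471 0.017  0.031 ]
side mark [287.8 236.5] 0.87 [0.5764 0.0198 0.031 ]
side mask [231.3 232.9] 0.64 [ 0.6857 -0.1066  0.028 ]
```

Call:
send_rows:
  moves:
    - [0,-0.15,0,0]
    - [0,-0.3,0,0]
    - [0,-0.4,0,0]
    - [0,-0.4,0,0]
    - [0,-0.4,0,0]
    - [0,-0.4,0,0]
    - [0,-0.3,0,0]
    - [0,-0.2,0,0]
    - [0,-0.1,0,0]
    - [0,0,0,0]
    - [0,0,0,0]
    - [0,0,0,0]

```text
time_s: 22.48
position: [0.4735, -0.1027, 0.0417]
orientation: [[0.008, 1.0, -0.022], [-0.0, -0.022, -1.0], [-1.0, 0.008, -0.0]]
force: [9.4, 1.2, 1.2]
grip_width: 0.0124
```

```bash
cat >> ptr.py <<'E'
    save(c,n+"_p.png")
    P=cloud(c);Q=box(P,[.40,-.2,.055],[.6,0,.069])
    im=cv2.imread(f"pics/{n}_p.png")
    dx=np.array([1,-.022])
    o=(.6796,-.105)
    t=.537-s["position"][0]
    for k in(-1,0,1):
        print(n,"win",k,ringfit(c,im,o[0]-t-.022*-k,o[1]+.022*t+.06*k,.031,.017))
E
python3 ptr.py; python3 -c "
import cv2
a=cv2.imread('pics/side_p.png')[200:320,180:330];cv2.imwrite('pics/j.png',cv2.resize(a,(750,600),interpolation=cv2.INTER_CUBIC))"
```

```text
[ 0.47346794 -0.10272027  0.04172273] [9.425196   1.23175638 1.23294636] 0.012391223540719544
side pointer [287.6 232.7] 0.74 [0.5821 0.0227 0.031 ]
side mark [284.1 237.4] 0.79 [0.5808 0.0118 0.031 ]
side mask [244.1 260.4] 0.75 [ 0.6157 -0.1012  0.028 ]
side win -1 [18.2615  0.6021 -0.1671]
side win 0 [32.3565  0.6158 -0.1037]
side win 1 [12.5306  0.6301 -0.0451]
top pointer [227.  228.9] 0.6 [0.5806 0.0179 0.031 ]
top pointer [174.6 186.6] 0.58 [0.6848 0.1025 0.031 ]
top mark [228.8 229. ] 0.55 [0.5771 0.0176 0.031 ]
top mask [207.4 298.7] 0.93 [ 0.6198 -0.1172  0.028 ]
top mask [217.1 264.1] 0.74 [ 0.6006 -0.0497  0.028 ]
top win -1 [19.8511  0.6012 -0.1557]
top win 0 [28.2537  0.6162 -0.1071]
top win 1 [ 7.5927  0.6301 -0.0476]
```

View pics/j.png

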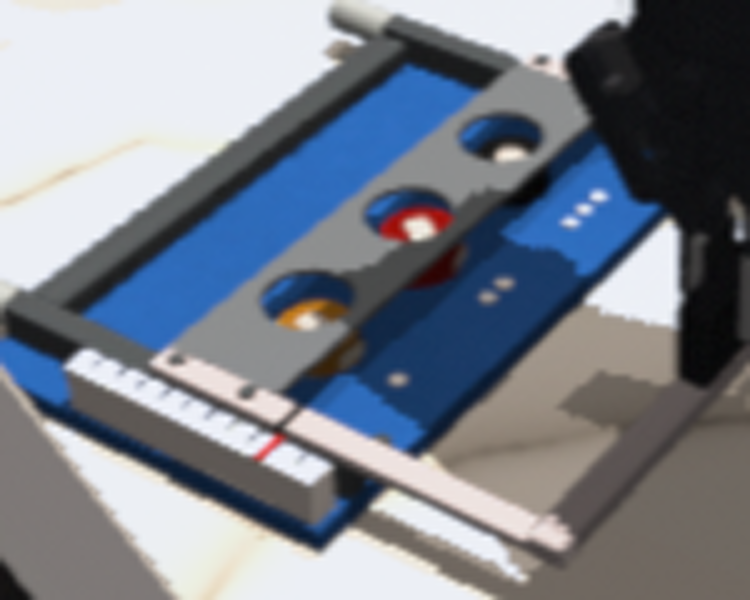

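Call:
send_rows:
  moves:
    - [0,-0.08,0,0]
    - [0,-0.08,0,0]
    - [0,0,0,0]
    - [0,0,0,0]
    - [0,0,0,0]
    - [0,0,0,0]

```text
time_s: 23.38
position: [0.4698, -0.1026, 0.0417]
orientation: [[0.008, 1.0, -0.022], [-0.0, -0.022, -1.0], [-1.0, 0.008, -0.0]]
force: [9.6, 0.7, -0.6]
grip_width: 0.0125
```

```bash
python3 ptr.py
python3 - <<'E'
import cv2,numpy as np
a=cv2.imread('pics/side_p.png')[275:305,215:255];b=cv2.imread('pics/top_p.png')[212:242,215:255]
cv2.imwrite('pics/k.png',np.hstack([cv2.resize(x,(400,300),interpolation=cv2.INTER_NEAREST) for x in(a,b)]))
E
```

```text
[ 0.46976868 -0.1026444   0.04171397] [ 9.63514187  0.66785183 -0.57001356] 0.012454973057133474
side pointer [286.1 237.5] 0.73 [0.5775 0.0156 0.031 ]
side pointer [274.4 246.5] 0.45 [ 0.5828 -0.0159  0.031 ]
side mark [286.5 237.5] 0.62 [0.5769 0.0164 0.031 ]
side mark [257.4 265.1] 0.32 [ 0.5826 -0.0704  0.031 ]
side mask [243.9 261.9] 0.94 [ 0.6136 -0.1032  0.028 ]
side win -1 [20.1166  0.5984 -0.165 ]
side win 0 [31.3269  0.612  -0.1037]
side win 1 [11.2872  0.6265 -0.0467]
top pointer [231.  228.9] 0.88 [0.5727 0.0178 0.031 ]
top mark [230.1 232. ] 0.76 [0.5745 0.0118 0.031 ]
top mark [212.2 293.3] 0.36 [ 0.6097 -0.1067  0.031 ]
top mask [214.8 296.6] 0.84 [ 0.6051 -0.1131  0.028 ]
top mask [211.5 265.8] 0.73 [ 0.6117 -0.0529  0.028 ]
top win -1 [20.262   0.5961 -0.1696]
top win 0 [31.2925  0.6108 -0.1067]
top win 1 [ 8.4978  0.6264 -0.0444]
```

View pics/k.png

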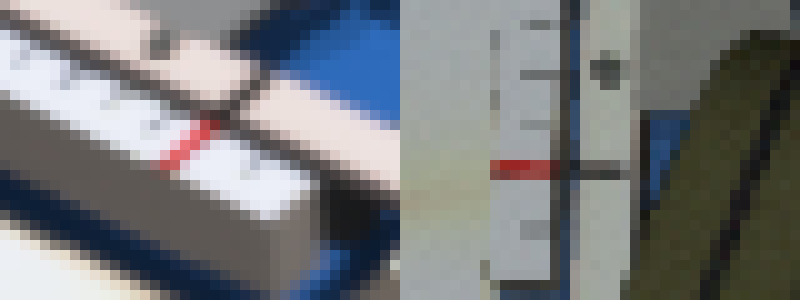

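```bash
python3 -c "
from h import *
s=state();print(s['position'],s['force'],s['grip_width'],s['time_s']);print(job_done())"
```

```text
[ 0.46975377 -0.10261699  0.04170232] [9.73671064 1.50935686 0.33417988] 0.0128509255453407 23.7833
the job is handed in; nothing more can be done
None
```

The job is done and handed in at 23.8 s. Red is in the two-dot pocket and black in the three-dot pocket, placed in that order, and the amber one was left in its pocket. I then pulled the carriage to the red mark. The gripper still holds the grip against the spring with its force set to 80 N.

**Seating:** before the pull, the side camera put the specimen tops at about 25 mm (red), 24 mm (black) and 20 mm (amber). The seated heights should be 25, 23 and 19 mm. All three stood level with their bright faces up.

**Carriage:** the windows moved 68.2 mm by the side camera and 68.3 mm by the top camera; 68 mm was wanted. The pointer lines up with the red mark in both zoomed views, and the wrist force of about 9.7 N matches the spring force at the mark.

**Disagreements:**
- The two cameras disagree with each other by about 2–3 mm, so I placed the specimens by relative measurements in the side camera.
- In the last top view, the trained networks put the pointer and mark about 2 mm apart along the travel. The pictures and the window fits do not support that.
- The ring fits for the outer windows were poor because the arm and shadows hid them, so the travel figures come from the middle window only.
- After the pull I saw the specimens under the windows but did not measure their heights again.
- I did not check the other things on the bench again at the end. No unexpected forces showed during the moves.

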